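# Cover the medicine tray

## Robot

A 6-joint arm with a two-finger parallel gripper is mounted at the origin on the work surface. World frame = base frame: x ahead of the robot, y to its left, z up, the work surface at z = 0. Lengths are in m, angles in rad, forces in N, time in s.
With the tool pointing down it reaches from about 0.425 to 0.95 m from the base axis. Payload 3.5 kg.
Tool frame: the origin (TCP) lies between the finger pads; the fingertips stand 19 mm ahead of it and the grasp point (between the pads) is the TCP (ctrl.nose_length is the distance from the TCP to the fingertips, in m); z points along the fingers, y is the line along which they close (so a half turn about z gives the same grasp; the last joint's range is limited). The gripper opens to 85 mm and grips with 20 to 120 N. Pads are 22 mm wide; open, the fingers measure 114 mm over their backs; the gripper's body (76 mm by 85 mm) begins 54 mm behind the grasp point. The pads swing forward as they close: fully open they stand 13 mm farther back than shut.
Start: joints at [-1.252, 0.286, 1.577, -0, 1.279, -0.15], TCP at [0.305, -0.602, 0.25] pointing down, gripper open.
Joint ranges: [-2.77, 2.77], [-0.9, 2.22], [0.21, 2.48], [-1.53, 4.67], [0.24, 2.81], [-2.84, 2.84]. Speed limits (rad/s): [2.79, 2.79, 3.14, 3.14, 3.14, 3.14].

## Interface

Orientations are given as a unit quaternion [x, y, z, w].
In Python, from plant import ctrl gives the robot as it stands.
- The arm moves only by the tool apply_moves, never from a script. Its argument "series" is a list of rows, each a list of 6 numbers: the shift along the world's x, y, z scaled (see below), then the turn, a rotation vector about the world's x, y, z scaled (see below). A call has 1 to 20 rows; each row is the pose to reach, as a shift and turn from the pose commanded when the call began; what a row does not reach only later rows make up. The controller multiplies each number of a shift by 0.8 m and each number of a turn by 45 degrees. A row lasts 1/8 s, in which the tool goes at most 62.5 mm and 10.7 degrees, less where a joint would pass 70% of its speed; a pose out of reach is approached as far as the arm can. A call with a number of a shift or a turn outside -1 to 1 is refused whole. A call with a gripper value outside its range is refused whole. "jaw" is the opening, from 0 (shut) to 1 (fully open), set as the call begins (left out, the last holds). The fingers move at their own pace and stop on an object; "squeeze" is the grip in N (left out, the last holds). Time passes only in rows, so rows that repeat a pose let the fingers close. It gives the time, the measured TCP pose, the force, the opening and the grip force at its end, in the units of the state.
- ctrl.get_state(): the state, without advancing time (a new reading comes with each control period).
- ctrl.read_camera(name): name is "scene" or "top" or "wrist"; returns the picture (480x640x3 uint8, red, green, blue); there is no depth.
- ctrl.get_calibration(name): a dict with "fx", "fy", "cx", "cy" (pixels), "dist_coeffs" ([k1, k2, p1, p2, k3] as OpenCV has them; the pictures are not rectified), "xyz" and "orientation" of the camera in the world; the wrist camera has in their place "hand_eye" (4x4, takes a point from camera to tool coordinates, whose origin is the TCP and whose axes are the flange's). Camera axes: x right, y up, looking along -z (the intrinsics and any distortion apply to the point x, -y, -z); pixel columns grow to the right and rows downward; lengths in m; the calibration is good to about 2 mm. A picture is of the moment at which its call begins: read the wrist's pose just before it. get_calibration takes no time and is no camera call.
- ctrl.sign_off(): hands the job in; it is judged then, once.
Trained networks look in the newest picture that a camera, given by its name, has taken for a name from the list of things; names that differ only in an ending like _2 or _b are one class to them, and where a whole thing is asked for, a point or a joint stands for the part that bears it (a point fixed in the world has none). Each returns a list of dicts, best first, with "p" (0 to 1); they miss things now and then, are a little off and sometimes report something else, mostly with a low value. They report only what shows in the picture. A call takes as long as a camera call. They do not tell look-alikes from the thing itself.
- ctrl.boxes_of(thing, camera): "xy" ([column, row] as shares, 0 to 1, of the picture: columns of its width, rows of its height, amid what is visible of it).
- ctrl.silhouettes(thing, camera): "pixels" (480x640 bool, what is visible of it) and "xy" ([column, row] as shares, 0 to 1, of the picture: columns of its width, rows of its height, amid what is visible of it).
The state is a dict: "time": time; "qpos": joint angles; "dq": joint speeds; "joint_efforts": joint torques, N m; "eef_pos": TCP position; "tcp_rot": TCP orientation; "contact_force": force on the tool from outside, world axes, zero at the start; "wrist_torque": the same for the moment, N m; "opening": opening from 0.0 (shut) to 1.0 (fully open); "finger_force": force on a finger pad.
Only numpy, scipy, OpenCV 4.12 (cv2) and the standard library are available. Lean on these libraries where they do the work, as an engineer would, in place of code of your own. Each camera call takes 0.05 s, during which the arm holds its last target. There are 200 camera calls.

## Task

Take the white cover with the orange grip, lay it centred and square over the blue medicine tray, and press it down against the tray's stiff lift bar until it sits level and flat on the rim all round, then let go. Do not touch the white tray.

Things in the scene. Friction and masses are not known exactly. Their poses are not given: they have to be found in the camera images.
- cover: Loose white plastic plate 130 (x) by 100 (y) by 6 mm, 0.12 kg, flat on the counter, with an orange grip block in its middle, 50 long (x), 16 wide (y), its top 36 mm above the underside. Origin: centre of the underside; z up, x along the grip; either way round is right. A like cover with a green grip, not wanted, lies about 0.2 m nearer to or farther from the robot.
- blue_tray: Blue open tray, fixed, 122 (x) by 92 (y) mm over its flat rim, 10 mm wide, top 50 mm above the counter. Origin: centre of its underside; z up, x along the long side, away from the robot. Its steel lift bar, 10 mm thick, 68 mm long along y, at x = -42 mm (robot's end) stands up to 25 mm above the rim and props a cover laid on the tray about 12 degrees up there, until pressed down.
- blue_lift (a joint): Lift bar of the blue tray, sliding straight down: 0 = fully up, top 25 mm above the rim; grows as it is pressed (m); 0.025 = top level with the rim, stop at 0.027. It has no spring: it is held by friction of about 7 N and stays where it is left. Starts 0 to 0.005.
- white_tray: White open tray of the same shape and size as the blue one, with a lift bar of its own, also fixed to the counter. Origin and axes as for the blue tray. Not to be touched.
Mind the look-alikes: they are no part of the job. Leave any pink or red look-alike of the cover alone.

How it is judged:
By the outcome, as a careful person would: the job done as asked, in the order asked, and still so for the second after the job is handed in, with the robot touching nothing.
It also fails if it takes over 48 s, if anything falls off the work surface, if the arm or the gripper's body presses on something with over 40 N, if the wrist force passes 120 N, or if a joint passes its speed limit or range.

## Working session

There is one attempt and no reset: what is moved stays moved. The work goes in short steps, Python scripts to look and compute and a tool call to move; the robot and the scene stay as the last step left them, time stands still between calls to the robot, and variables do not carry over. Pictures are saved under pics/ and viewed, at most 10 in all, crops included, and the job is handed in when it is done.

Besides the shell and the picture viewer there is one more tool, called after "Emit:" as name([rows], argument=value, ...), one row to a line, values as JSON. apply_moves: Moves the arm, as the interface text tells. Shifts and turns lie within -1 to 1; 1 stands for 0.8 m of shift or 45 degrees of turn. Its arguments: {"type":"object","properties":{"series":{"type":"array"},"jaw":{"type":"number"},"squeeze":{"type":"number"}},"required":["series"]}

```bash
ls; mkdir -p pics; cat > h.py <<'E'
import numpy as np, cv2
from plant import ctrl
from scipy.spatial.transform import Rotation as R
def cam(name, st=None):
    c=ctrl.get_calibration(name)
    K=np.array([[c["fx"],0,c["cx"]],[0,c["fy"],c["cy"]],[0,0,1.]]); D=np.array(c["dist_coeffs"],float)
    T=np.eye(4)
    if "hand_eye" in c:
        st=st or ctrl.get_state()
        T[:3,:3]=R.from_quat(st["tcp_rot"]).as_matrix(); T[:3,3]=st["eef_pos"]
        T=T@np.array(c["hand_eye"])
    else:
        T[:3,:3]=R.from_quat(c["orientation"]).as_matrix(); T[:3,3]=c["xyz"]
    return K,D,T
def to_world(px,z,C):
    K,D,T=C
    u=cv2.undistortPoints(np.array(px,float).reshape(-1,1,2),K,D).reshape(-1,2)
    d=np.c_[u[:,0],-u[:,1],-np.ones(len(u))]@T[:3,:3].T
    return T[:3,3]+d*((z-T[2,3])/d[:,2])[:,None]
def to_px(P,C):
    K,D,T=C
    p=(np.array(P,float).reshape(-1,3)-T[:3,3])@T[:3,:3]
    p=p*[1,-1,-1]
    return cv2.projectPoints(p,np.zeros(3),np.zeros(3),K,D)[0].reshape(-1,2)
def save(n,im): cv2.imwrite("pics/"+n,im[:,:,::-1])
E
python3 - <<'E'
from h import *
for n in("scene","top"):
    im=ctrl.read_camera(n); save(n+"1.png",im); np.save(n+"1.npy",im)
    C=cam(n); print(n,C[2][:3,3].round(3),C[1])
    for t in("cover","blue_tray","white_tray"):
        for d in ctrl.boxes_of(t,n):
            px=np.array(d["xy"])*[640,480]; print(t,round(d["p"],2),px.round(),to_world(px,0.02,C).round(3)[0])
s=ctrl.get_state();print(s["time"],s["tcp_rot"],s["opening"],ctrl.nose_length)
E
```

```text
pics
scene [0.968 0.318 0.913] [-0.100867  0.        0.        0.        0.      ]
cover 0.81 [461. 257.] [0.332 0.202 0.02 ]
cover 0.64 [301. 176.] [ 0.359 -0.167  0.02 ]
cover 0.61 [348. 252.] [0.455 0.023 0.02 ]
blue_tray 0.66 [221. 215.] [ 0.537 -0.233  0.02 ]
blue_tray 0.55 [235. 191.] [ 0.473 -0.252  0.02 ]
white_tray 0.97 [415. 338.] [0.533 0.219 0.02 ]
top [ 0.424 -0.001  0.897] [-0.14970841  0.          0.          0.          0.        ]
cover 0.62 [309. 274.] [0.441 0.025 0.02 ]
cover 0.59 [434. 330.] [ 0.346 -0.168  0.02 ]
blue_tray 0.96 [466. 206.] [ 0.54  -0.229  0.02 ]
white_tray 0.74 [175. 222.] [0.53  0.237 0.02 ]
0.4 [ 9.72656528e-01  2.32248231e-01 -1.30796914e-05 -1.95815939e-04] 1.0026298847405053 0.019
```

View pics/top1.png

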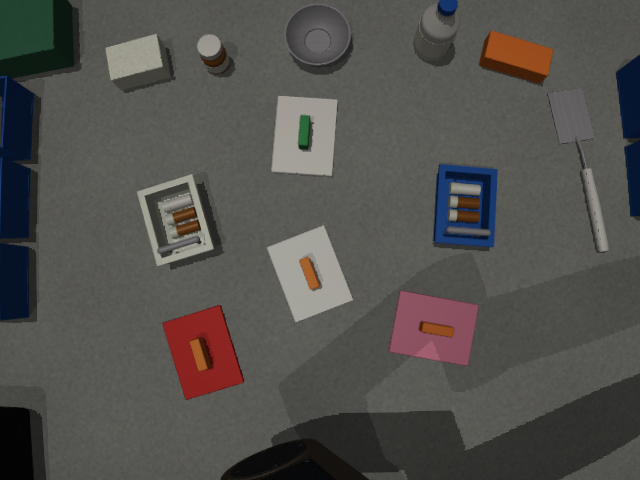

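View pics/scene1.png

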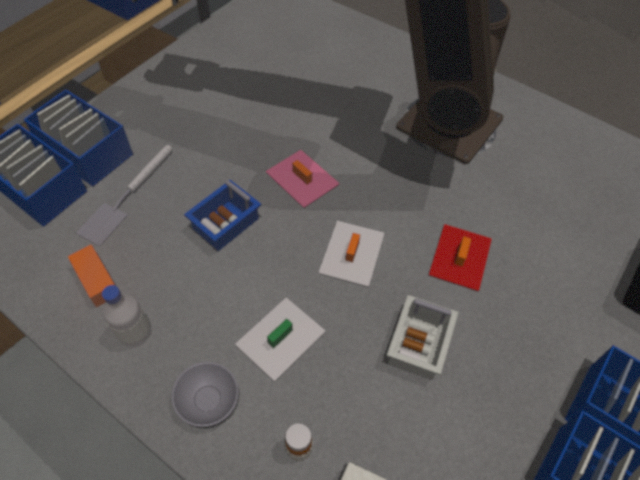

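Top view: the candidates are white with an orange grip (309,274), white with a green grip (304,135), pink (434,330) and red (203,352). Only (309,274) fits, being a white plate with an orange grip. The blue tray is at (466,206) with its lift bar at (467,231), and the white tray is at (175,220). The scene view agrees: cover at (352,252), blue tray at (222,214).

```bash
cat >> h.py <<'E'
def outline(mask,z,C):
    cs=cv2.findContours(mask.astype(np.uint8),cv2.RETR_EXTERNAL,cv2.CHAIN_APPROX_NONE)[0]
    c=max(cs,key=cv2.contourArea).reshape(-1,2)
    w=to_world(c,z,C)[:,:2]
    (x,y),(a,b),t=cv2.minAreaRect((w*1000).astype(np.float32))
    if b>a: a,b,t=b,a,t+90
    return np.round([x,y,a,b,(t+90)%180-90],1)
def masks(im):
    h=cv2.cvtColor(im,cv2.COLOR_RGB2HSV).astype(int); H,S,V=h[...,0],h[...,1],h[...,2]
    return dict(white=(S<40)&(V>135),orange=(H<16)&(S>150)&(V>90),blue=(H>100)&(H<130)&(S>130)&(V>40))
def near(m,px,r=65):
    g=np.zeros(m.shape,np.uint8); cv2.circle(g,tuple(int(v) for v in px),r,1,-1); return m&(g>0)
E
python3 - <<'E'
from h import *
im=np.load("top1.npy"); C=cam("top"); m=masks(im)
print("plate",outline(near(m["white"]|m["orange"],(309,274)),0.006,C))
print("grip",outline(near(m["orange"],(309,274)),0.036,C))
print("tray",outline(near(m["blue"],(466,206)),0.05,C))
crop=cv2.resize(im[80:360,230:520],None,fx=2,fy=2,interpolation=cv2.INTER_CUBIC); save("crop.png",crop)
im=np.load("scene1.npy"); C=cam("scene"); m=masks(im)
print("plate",outline(near(m["white"]|m["orange"],(352,252),45),0.006,C))
print("tray",outline(near(m["blue"],(222,214),50),0.05,C))
E
```

```text
plate [442.   24.4 128.   98.2  19.5]
grip [441.7  23.6  48.3  14.9  20.1]
tray [ 538.1 -220.4  122.4   94.    -6.2]
plate [442.   23.5 129.8  99.7  19.5]
tray [ 542.  -217.2  125.5  101.1   -6.1]
```

View pics/crop.png

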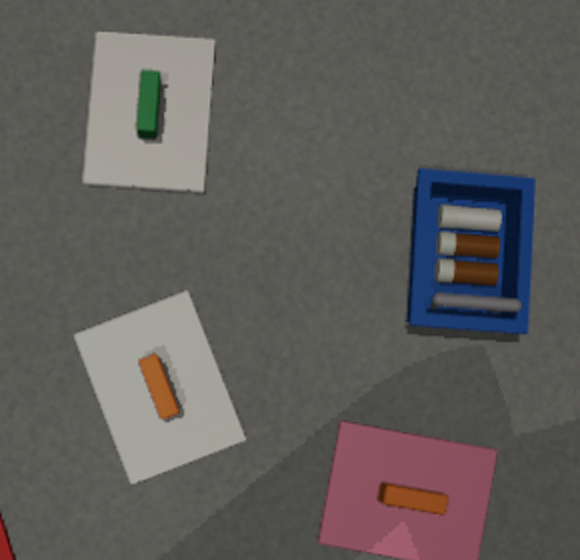

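The crop confirms it: white plate with the orange grip at crop (160,387), green-grip look-alike at (150,105). On the way to the cover I'll look at the tray with the wrist camera.

```bash
python3 - <<'E'
from h import *
c=ctrl.get_calibration("wrist"); print(np.round(c["hand_eye"],3),c["fx"],c["cx"],c["cy"])
s=ctrl.get_state()
Rt=R.from_quat(s["tcp_rot"]); print(Rt.as_matrix().round(3))
E
```

```text
[[-0.001  0.957  0.291  0.075]
 [ 1.     0.     0.001  0.   ]
 [ 0.001  0.291 -0.957 -0.123]
 [ 0.     0.     0.     1.   ]] 353.1910892784974 321.52577249678814 241.2871188857351
[[ 0.892  0.452 -0.   ]
 [ 0.452 -0.892  0.   ]
 [ 0.    -0.    -1.   ]]
```

Emit:
apply_moves([
  [0.03, 0.06, 0.005, 0, 0, -0.02],
  [0.244, 0.46, 0.04, 0, 0, -0.16],
  [0.244, 0.46, 0.04, 0, 0, -0.16],
  [0.244, 0.46, 0.04, 0, 0, -0.16],
  [0.244, 0.46, 0.04, 0, 0, -0.16],
  [0.244, 0.46, 0.04, 0, 0, -0.16],
  [0.244, 0.46, 0.04, 0, 0, -0.16],
  [0.244, 0.46, 0.04, 0, 0, -0.16],
  [0.244, 0.46, 0.04, 0, 0, -0.16],
  [0.244, 0.46, 0.04, 0, 0, -0.16],
  [0.244, 0.46, 0.04, 0, 0, -0.16],
  [0.244, 0.46, 0.04, 0, 0, -0.16],
])

```text
time: 1.9
eef_pos: [0.4998, -0.2349, 0.2822]
tcp_rot: [0.985, 0.17, -0.0, -0.0]
contact_force: [-0.0, 0.3, 0.8]
opening: 0.998
finger_force: 0.0
```

```bash
python3 - <<'E'
from h import *
s=ctrl.get_state(); C=cam("wrist",s); im=ctrl.read_camera("wrist"); save("w1.png",im); np.save("w1.npy",im)
print(s["time"],s["eef_pos"],np.abs(s["dq"]).max())
px=to_px([0.539,-0.219,0.05],C)[0]; print(px)
print("tray",outline(near(masks(im)["blue"],px,130),0.05,C))
E
```

```text
1.9 [ 0.49981556 -0.23493789  0.2821792 ] 0.005857763236705726
[320.00122392 167.86440146]
tray [ 538.3 -221.4  121.8   91.9   -6.2]
```

View pics/w1.png

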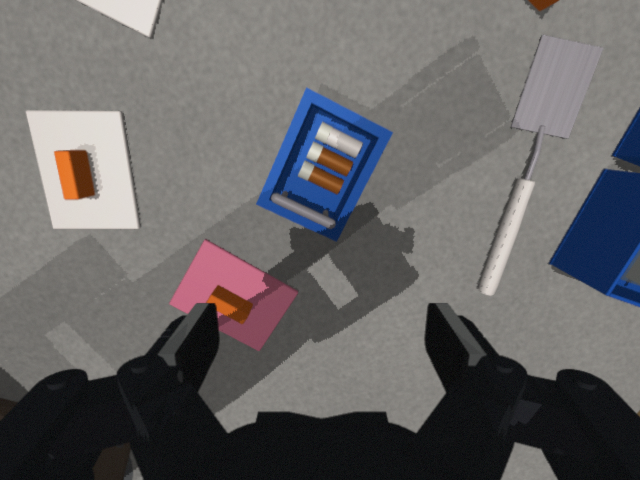

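Wrist view: blue tray rim centre at about (325,165) with its lift bar at (303,211). The fit gives 121.8 × 91.9 mm at (0.538,-0.221), yaw -6.2°. The cover with the orange grip is at (82,170). Next I move over the cover.

Emit:
apply_moves([
  [-0.01, 0.04, -0.01, 0, 0, 0],
  [-0.0725, 0.324, -0.102, 0, 0, 0.005],
  [-0.0725, 0.324, -0.102, 0, 0, 0.005],
  [-0.0725, 0.324, -0.102, 0, 0, 0.005],
  [-0.0725, 0.324, -0.102, 0, 0, 0.005],
  [-0.0725, 0.324, -0.102, 0, 0, 0.005],
  [-0.0725, 0.324, -0.102, 0, 0, 0.005],
  [-0.0725, 0.324, -0.102, 0, 0, 0.005],
  [-0.0725, 0.324, -0.102, 0, 0, 0.005],
])

```text
time: 3.08
eef_pos: [0.4428, 0.0239, 0.2013]
tcp_rot: [0.985, 0.172, 0.0, 0.0]
contact_force: [-0.1, 0.6, -0.5]
opening: 1.0
finger_force: 0.0
```

```bash
python3 - <<'E'
from h import *
s=ctrl.get_state(); C=cam("wrist",s); im=ctrl.read_camera("wrist"); save("w2.png",im); np.save("w2.npy",im)
print(s["time"],s["eef_pos"],np.rad2deg(2*np.arctan2(s["tcp_rot"][1],s["tcp_rot"][0])))
px=to_px([0.442,0.024,0.036],C)[0]; print(px)
m=masks(im)
print("plate",outline(near(m["white"]|m["orange"],px,160),0.006,C))
print("grip",outline(near(m["orange"],px,100),0.036,C))
E
```

```text
3.075 [0.44283398 0.02392233 0.20128422] 19.76572812352083
[321.3465475  227.28013031]
plate [434.9  31.1 159.5 112.6   7.5]
grip [444.8  25.3  52.1  15.2  19.3]
```

View pics/w2.png

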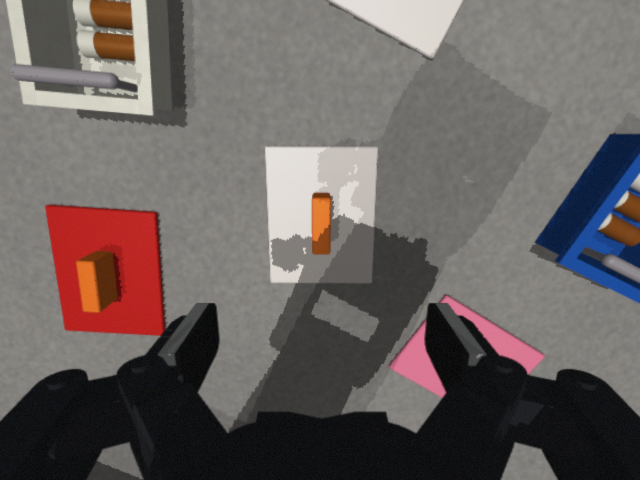

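Emit:
apply_moves([
  [-0.001, 0, -0.03, 0, 0, 0],
  [-0.001, 0, -0.1, 0, 0, 0],
  [-0.001, 0, -0.15, 0, 0, 0],
  [-0.001, 0, -0.18, 0, 0, 0],
  [-0.001, 0, -0.2, 0, 0, 0],
  [-0.001, 0, -0.21, 0, 0, 0],
  [-0.001, 0, -0.215, 0, 0, 0],
  [-0.001, 0, -0.215, 0, 0, 0],
  [-0.001, 0, -0.215, 0, 0, 0],
], jaw=0.45, squeeze=100)

```text
time: 4.25
eef_pos: [0.442, 0.025, 0.0295]
tcp_rot: [0.985, 0.173, 0.001, 0.0]
contact_force: [0.1, 0.2, 0.2]
opening: 0.447
finger_force: 0.0
```

Emit:
apply_moves([
  [0, 0, 0, 0, 0, 0],
  [0, 0, 0, 0, 0, 0],
  [0, 0, 0, 0, 0, 0],
  [0, 0, 0, 0, 0, 0],
  [0, 0, 0, 0, 0, 0],
  [0, 0, 0, 0, 0, 0],
], jaw=0, squeeze=100)

```text
time: 5.0
eef_pos: [0.442, 0.025, 0.0295]
tcp_rot: [0.985, 0.173, 0.001, 0.0]
contact_force: [-1.0, 1.2, 6.4]
opening: 0.165
finger_force: 98.5
```

Emit:
apply_moves([
  [0, 0, 0.02, 0, 0, 0],
  [0, 0, 0.06, 0, 0, 0],
  [0, 0, 0.11, 0, 0, 0],
  [0, 0, 0.15, 0, 0, 0],
  [0.01, -0.03, 0.16, 0, 0, -0.06],
  [0.03, -0.08, 0.16, 0, 0, -0.15],
  [0.05, -0.13, 0.16, 0, 0, -0.25],
  [0.07, -0.18, 0.16, 0, 0, -0.35],
  [0.09, -0.23, 0.16, 0, 0, -0.45],
  [0.105, -0.27, 0.16, 0, 0, -0.53],
  [0.115, -0.295, 0.16, 0, 0, -0.57],
  [0.12, -0.307, 0.16, 0, 0, -0.58],
  [0.12, -0.307, 0.16, 0, 0, -0.58],
  [0.12, -0.307, 0.16, 0, 0, -0.58],
])

```text
time: 6.75
eef_pos: [0.537, -0.2194, 0.1565]
tcp_rot: [0.999, -0.054, -0.0, -0.0]
contact_force: [0.7, 0.8, -0.9]
opening: 0.169
finger_force: 97.6
```

```bash
python3 - <<'E'
from h import *
s=ctrl.get_state(); C=cam("wrist",s); im=ctrl.read_camera("wrist"); sc=ctrl.read_camera("scene"); np.save("w3.npy",im); np.save("s3.npy",sc)
print(s["time"],s["eef_pos"],R.from_quat(s["tcp_rot"]).as_matrix().round(4).tolist(),s["contact_force"],s["wrist_torque"])
a=cv2.resize(im,(400,300)); 
b=cv2.resize(sc[90:300,120:400],(400,300),interpolation=cv2.INTER_CUBIC); save("both3.png",np.hstack([a,b]))
# expected cover corners/grip given rigid grasp: tool frame plate underside 29.5mm ahead
z=s["eef_pos"][2]-0.0295
print("z",z)
m=masks(im); px=to_px([*s["eef_pos"][:2],z+.006],C)[0]; print(px)
print("plate",outline(near(m["white"],px,250),z+.006,C))
E
```

```text
6.75 [ 0.53702789 -0.21942853  0.15649796] [[0.9943, -0.1071, -0.0008], [-0.1071, -0.9943, 0.0008], [-0.0009, -0.0007, -1.0]] [ 0.74636217  0.79811268 -0.87940726] [-0.03686927  0.00116444  0.04507605]
z 0.12699796448659936
[322.37822579 303.32764566]
plate [ 567.4 -222.    99.2   69.1   83.6]
```

View pics/both3.png

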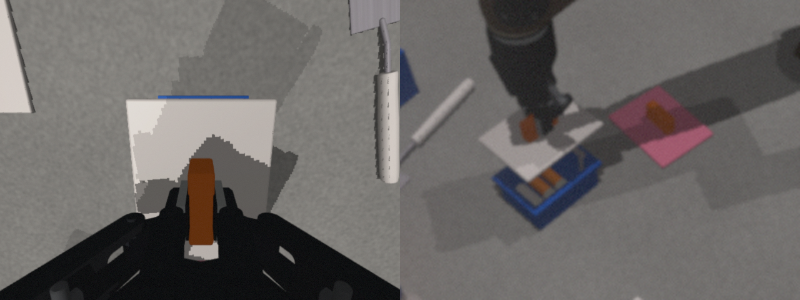

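Left (wrist): the cover is held square with its far edge at rows ~98-100, and the blue rim shows just beyond it at (203,97). Right (scene crop): the cover is level above the tray at (545,150). Next I correct by about 1–2 mm and lower it.

Emit:
apply_moves([
  [0.0016, -0.0025, -0.02, 0, 0, 0],
  [0.0016, -0.0025, -0.045, 0, 0, 0],
  [0.0016, -0.0025, -0.056, 0, 0, 0],
  [0.0016, -0.0025, -0.06, 0, 0, 0],
  [0.0016, -0.0025, -0.064, 0, 0, 0],
  [0.0016, -0.0025, -0.068, 0, 0, 0],
  [0.0016, -0.0025, -0.072, 0, 0, 0],
  [0.0016, -0.0025, -0.076, 0, 0, 0],
  [0.0016, -0.0025, -0.076, 0, 0, 0],
  [0.0016, -0.0025, -0.076, 0, 0, 0],
])

```text
time: 8.1
eef_pos: [0.5392, -0.2228, 0.0971]
tcp_rot: [0.999, -0.054, 0.001, 0.0]
contact_force: [-1.0, 2.0, 4.7]
opening: 0.166
finger_force: 98.5
```

Emit:
apply_moves([
  [-0.0012, 0.0015, -0.003, 0, 0, 0],
  [-0.0012, 0.0015, -0.006, 0, 0, 0],
  [-0.0012, 0.0015, -0.009, 0, 0, 0],
  [-0.0012, 0.0015, -0.012, 0, 0, 0],
  [-0.0012, 0.0015, -0.015, 0, 0, 0],
  [-0.0012, 0.0015, -0.018, 0, 0, 0],
  [-0.0012, 0.0015, -0.02, 0, 0, 0],
  [-0.0012, 0.0015, -0.022, 0, 0, 0],
  [-0.0012, 0.0015, -0.022, 0, 0, 0],
  [-0.0012, 0.0015, -0.022, 0, 0, 0],
])

```text
time: 9.35
eef_pos: [0.5391, -0.2226, 0.0798]
tcp_rot: [0.999, -0.054, 0.002, 0.001]
contact_force: [1.3, -3.3, 5.4]
opening: 0.167
finger_force: 98.6
```

```bash
python3 - <<'E'
from h import *
s=ctrl.get_state(); C=cam("wrist",s); im=ctrl.read_camera("wrist"); np.save("w4.npy",im)
print(s["time"],s["eef_pos"],s["tcp_rot"],s["contact_force"],s["wrist_torque"])
z=s["eef_pos"][2]-.0295; m=masks(im); px=to_px([*s["eef_pos"][:2],z+.006],C)[0]
print("plate",outline(near(m["white"],px,250),z+.006,C))
E
```

```text
9.35 [ 0.53906874 -0.2226314   0.07977434] [ 0.99853853 -0.05399006  0.00191231  0.00148736] [ 1.27760153 -3.32651861  5.388366  ] [-0.30878845  0.09232466  0.08842848]
plate [ 573.5 -224.   102.5   61.3   83.5]
```

Emit:
apply_moves([
  [0, 0, -0.002, 0, 0, 0],
  [0, 0, -0.003, 0, 0, 0],
  [0, 0, -0.004, 0, 0, 0],
  [0, 0, -0.004, 0, 0, 0],
  [0, 0, -0.004, 0, 0, 0],
])

```text
time: 10.02
eef_pos: [0.5391, -0.2227, 0.0795]
tcp_rot: [0.999, -0.054, 0.001, 0.001]
contact_force: [-5.7, 1.2, 19.1]
opening: 0.165
finger_force: 100.9
```

```bash
python3 - <<'E'
from h import *
s=ctrl.get_state(); C=cam("wrist",s); im=ctrl.read_camera("wrist"); sc=ctrl.read_camera("scene"); np.save("w5.npy",im)
print(s["time"],s["eef_pos"],s["tcp_rot"],s["contact_force"],s["wrist_torque"])
a=cv2.resize(im,(400,300)); b=cv2.resize(sc[120:270,160:360],(400,300),interpolation=cv2.INTER_CUBIC); save("both5.png",np.hstack([a,b]))
E
```

```text
10.025 [ 0.53911407 -0.22270583  0.07951692] [ 0.99854072 -0.05397844  0.00116084  0.00118515] [-5.71565257  1.19037866 19.10789803] [0.2905949  1.07240233 0.07152984]
```

View pics/both5.png

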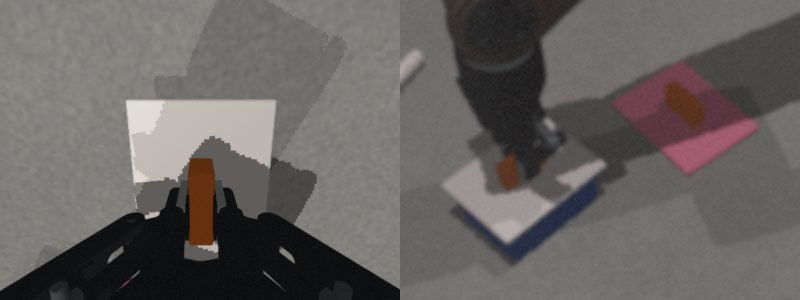

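The cover is level on the rim, and the force rose to 19 N at the expected height. I unload, open and lift, then check it.

Emit:
apply_moves([
  [0, 0, 0.003, 0, 0, 0],
  [0, 0, 0.003, 0, 0, 0],
])

```text
time: 10.38
eef_pos: [0.539, -0.2225, 0.0795]
tcp_rot: [0.999, -0.054, 0.002, 0.001]
contact_force: [0.0, -1.9, 9.3]
opening: 0.163
finger_force: 99.2
```

Emit:
apply_moves([
  [0, 0, 0, 0, 0, 0],
  [0, 0, 0, 0, 0, 0],
  [0, 0, 0, 0, 0, 0],
  [0, 0, 0, 0, 0, 0],
  [0, 0, 0.02, 0, 0, 0],
  [0, 0, 0.06, 0, 0, 0],
  [-0.03, 0, 0.12, 0, 0, 0],
  [-0.06, 0, 0.18, 0, 0, 0],
  [-0.06, 0, 0.18, 0, 0, 0],
  [-0.06, 0, 0.18, 0, 0, 0],
  [-0.06, 0, 0.18, 0, 0, 0],
], jaw=0.5)

```text
time: 11.75
eef_pos: [0.4893, -0.2208, 0.22]
tcp_rot: [0.999, -0.054, -0.001, -0.001]
contact_force: [0.3, 0.3, 0.6]
opening: 0.504
finger_force: 0.0
```

```bash
python3 - <<'E'
from h import *
s=ctrl.get_state(); C=cam("wrist",s); im=ctrl.read_camera("wrist"); sc=ctrl.read_camera("scene"); np.save("w6.npy",im)
print(s["time"],s["eef_pos"],s["contact_force"])
m=masks(im); px=to_px([.539,-.222,.056],C)[0]; print(px)
print("plate",outline(near(m["white"]|m["orange"],px,200),.056,C))
k=near(m["white"]|m["orange"],px,200).astype(np.uint8)
c=max(cv2.findContours(k,0,1)[0],key=cv2.contourArea); q=cv2.approxPolyDP(c,8,True).reshape(-1,2)
w=to_world(q,.056,C)[:,:2]; t=np.deg2rad(-6.2); d=(w-[.5383,-.2212])@np.array([[np.cos(t),-np.sin(t)],[np.sin(t),np.cos(t)]]); print(np.c_[q,(d*1000).round(1)])
b=cv2.resize(sc[120:270,160:360],(400,300),interpolation=cv2.INTER_CUBIC); save("both6.png",np.hstack([cv2.resize(im,(400,300)),b]))
E
```

```text
11.75 [ 0.48927106 -0.22080718  0.22004395] [0.30175153 0.25835596 0.6373168 ]
[317.1163728  165.83068768]
plate [ 539.7 -219.5  129.1  103.8   -6.7]
[[250.   78.   64.8  48.9]
 [260.  242.  -62.9  48.2]
 [288.  242.  -62.9  24.4]
 [301.  226.  -48.8  13. ]
 [315.  232.  -54.    1.3]
 [360.  188.  -16.9 -35.5]
 [377.  195.  -22.6 -49.6]
 [381.   77.   65.4 -48.4]]
```

View pics/both6.png

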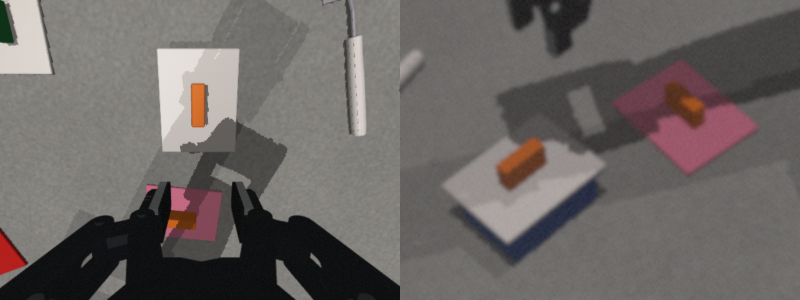

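Left (wrist): the cover is square on the tray, its corners at about ±65 and ±48.6 mm in the tray frame. Right (scene crop): it looks flat, with an even rim at (520,200). I'll press once over the bar with shut fingertips, both to make sure and to measure the height there.

Emit:
apply_moves([
  [0.006, 0.0046, -0.04, 0, 0, 0],
  [0.006, 0.0046, -0.1, 0, 0, 0],
  [0.006, 0.0046, -0.14, 0, 0, 0],
  [0.006, 0.0046, -0.16, 0, 0, 0],
  [0.006, 0.0046, -0.17, 0, 0, 0],
  [0.006, 0.0046, -0.17, 0, 0, 0],
  [0.006, 0.0046, -0.17, 0, 0, 0],
], jaw=0, squeeze=20)

```text
time: 12.72
eef_pos: [0.4954, -0.2183, 0.087]
tcp_rot: [0.999, -0.054, 0.001, 0.001]
contact_force: [0.5, -0.2, -0.5]
opening: -0.0
finger_force: 0.0
```

Emit:
apply_moves([
  [0, 0, -0.003, 0, 0, 0],
  [0, 0, -0.006, 0, 0, 0],
  [0, 0, -0.009, 0, 0, 0],
  [0, 0, -0.012, 0, 0, 0],
  [0, 0, -0.014, 0, 0, 0],
  [0, 0, -0.014, 0, 0, 0],
  [0, 0, -0.014, 0, 0, 0],
])

```text
time: 13.6
eef_pos: [0.4945, -0.2176, 0.0751]
tcp_rot: [0.999, -0.054, -0.0, -0.0]
contact_force: [-1.6, 1.5, 5.1]
opening: 0.001
finger_force: 2.6
```

Emit:
apply_moves([
  [0, 0, -0.002, 0, 0, 0],
  [0, 0, -0.004, 0, 0, 0],
  [0, 0, -0.005, 0, 0, 0],
  [0, 0, -0.005, 0, 0, 0],
])

```text
time: 14.1
eef_pos: [0.4946, -0.2177, 0.0749]
tcp_rot: [0.999, -0.054, -0.002, -0.001]
contact_force: [-11.8, 6.2, 25.2]
opening: 0.001
finger_force: 13.1
```

Emit:
apply_moves([
  [0, 0, 0.01, 0, 0, 0],
  [0, 0, 0.03, 0, 0, 0],
  [0, 0, 0.08, 0, 0, 0],
  [-0.01, 0, 0.14, 0, 0, 0],
  [-0.01, 0, 0.19, 0, 0, 0],
  [-0.01, 0, 0.19, 0, 0, 0],
  [-0.01, 0, 0.19, 0, 0, 0],
  [-0.01, 0, 0.19, 0, 0, 0],
])

```text
time: 15.1
eef_pos: [0.4857, -0.2171, 0.2203]
tcp_rot: [0.999, -0.054, -0.002, -0.001]
contact_force: [-1.2, 1.1, 0.2]
opening: 0.002
finger_force: 0.0
```

```bash
python3 - <<'E'
from h import *
s=ctrl.get_state(); C=cam("wrist",s); im=ctrl.read_camera("wrist"); sc=ctrl.read_camera("scene")
print(s["time"],s["eef_pos"],s["contact_force"])
m=masks(im); px=to_px([.539,-.222,.056],C)[0]
k=near(m["white"]|m["orange"],px,200).astype(np.uint8)
c=max(cv2.findContours(k,0,1)[0],key=cv2.contourArea); q=cv2.approxPolyDP(c,8,True).reshape(-1,2)
w=to_world(q,.056,C)[:,:2]; t=np.deg2rad(-6.2); d=(w-[.5383,-.2212])@np.array([[np.cos(t),-np.sin(t)],[np.sin(t),np.cos(t)]]); print(np.c_[q,(d*1000).round(1)])
b=cv2.resize(sc[120:270,160:360],(400,300),interpolation=cv2.INTER_CUBIC); save("both7.png",np.hstack([cv2.resize(im,(400,300)),b]))
E
```

```text
15.1 [ 0.48567034 -0.21707912  0.22033107] [-1.19761235  1.06959065  0.18189255]
[[255.   71.   65.4  48.3]
 [264.  237.  -62.6  48. ]
 [330.  226.  -53.   -8. ]
 [357.  188.  -21.1 -29.7]
 [381.  200.  -31.  -49.7]
 [387.   72.   64.6 -49.4]]
```

View pics/both7.png

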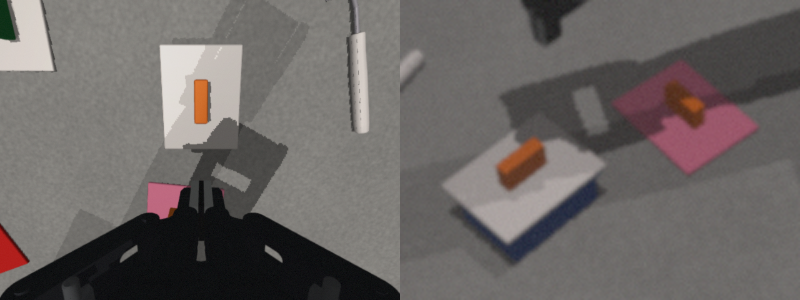

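The cover is still in place: wrist view at (201,97), scene view at (523,180). It is flat and centred to about 1 mm. Under 25 N over the bar its top stayed at z = 0.056, which is flush with the rim, and the arm is clear.

```bash
python3 -c "
from plant import ctrl
print(ctrl.sign_off())"
```

```text
the job is handed in; nothing more can be done
None
```

The white cover with the orange grip is on the blue tray, centred to about 1 mm, square, and pressed down flat on the rim; the gripper is clear, the white tray was not touched, and the job was handed in at about 15 s.

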